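# Firm up the rocking corner of the clinic's bench scale

## Task

The bench scale on the desk rocks because one of its four rubber feet is worn. With the fingertips press down on the scale's corner ears, one after another, until you find the one that sinks; press that corner's shim lever down flat, then press the same corner again to make sure it stays firm, and withdraw. Leave the other three shim levers up, do not lift or shove the scale, and leave everything else on the desk alone.

Things in the scene. Friction and masses are not known exactly. Their poses are not given: they have to be found in the camera images.
- scale: bench scale, 27 mm high, about 2.5 kg, loose on four feet at x = +-60, y = +-112 mm: white housing 160 x 130 mm with steel pan on an aluminium plate 8 mm thick, whose four flat corner ears (50 mm in x, 60 in y) stick out sideways over the feet, from 32 mm before to 18 mm behind each foot. Origin: centre of the plate's underside, 40 mm above the table; x to its back, y to its left
- ear_fr (a point): top of the scale's front right ear, right over the foot's centre: the place to press, 48 mm above the table. On a firm foot the ear does not give; over the one worn foot it sinks 4 mm under 3 to 6 N, then stops, and springs back up when let go. Nothing shows beforehand which foot is worn; it changes from run to run
- ear_br (a point): top of the scale's back right ear, right over the foot's centre: the place to press, 48 mm above the table. On a firm foot the ear does not give; over the one worn foot it sinks 4 mm under 3 to 6 N, then stops, and springs back up when let go. Nothing shows beforehand which foot is worn; it changes from run to run
- ear_bl (a point): top of the scale's back left ear, right over the foot's centre: the place to press, 48 mm above the table. On a firm foot the ear does not give; over the one worn foot it sinks 4 mm under 3 to 6 N, then stops, and springs back up when let go. Nothing shows beforehand which foot is worn; it changes from run to run
- ear_fl (a point): top of the scale's front left ear, right over the foot's centre: the place to press, 48 mm above the table. On a firm foot the ear does not give; over the one worn foot it sinks 4 mm under 3 to 6 N, then stops, and springs back up when let go. Nothing shows beforehand which foot is worn; it changes from run to run
- foot_fr (a point): top centre of the rubber foot (18 mm across) under the front right ear, 40 mm above the table. The worn foot collapses by 4 mm when its ear is pressed and stays down, leaving a gap below the ear; the firm feet stay up
- foot_br (a point): top centre of the rubber foot (18 mm across) under the back right ear, 40 mm above the table. The worn foot collapses by 4 mm when its ear is pressed and stays down, leaving a gap below the ear; the firm feet stay up
- foot_bl (a point): top centre of the rubber foot (18 mm across) under the back left ear, 40 mm above the table. The worn foot collapses by 4 mm when its ear is pressed and stays down, leaving a gap below the ear; the firm feet stay up
- foot_fl (a point): top centre of the rubber foot (18 mm across) under the front left ear, 40 mm above the table. The worn foot collapses by 4 mm when its ear is pressed and stays down, leaving a gap below the ear; the firm feet stay up
- tab_fr (a point): place to press on the front right shim lever: top of its steel tab (24 mm wide, 52 long), 21 mm from the free end. The tab points from the ear to the scale's front (-x) and starts slanting up, this point about 35 mm above the table; pressed flat, the point is 14 mm above the table and 62 mm in front of the foot's centre
- tab_br (a point): place to press on the back right shim lever: top of its steel tab (24 mm wide, 52 long), 21 mm from the free end. The tab points from the ear to the scale's front (-x) and starts slanting up, this point about 35 mm above the table; pressed flat, the point is 14 mm above the table and 62 mm in front of the foot's centre
- tab_bl (a point): place to press on the back left shim lever: top of its steel tab (24 mm wide, 52 long), 21 mm from the free end. The tab points from the ear to the scale's front (-x) and starts slanting up, this point about 35 mm above the table; pressed flat, the point is 14 mm above the table and 62 mm in front of the foot's centre
- tab_fl (a point): place to press on the front left shim lever: top of its steel tab (24 mm wide, 52 long), 21 mm from the free end. The tab points from the ear to the scale's front (-x) and starts slanting up, this point about 35 mm above the table; pressed flat, the point is 14 mm above the table and 62 mm in front of the foot's centre
- shim_fr (a joint): front right shim lever, rad: starts at 0 to 0.1 (tab slanting up), 0.7 is flat, at its stop. Hinge along the scale's y, 28 mm in front of the foot's centre, 12 mm above the table, 34 mm from the tab's press point. Stiff: takes 3 to 5 N on the tab and stays where it is left. When flat, its toe stands under the ear and keeps it from sinking
- shim_br (a joint): back right shim lever, rad: starts at 0 to 0.1 (tab slanting up), 0.7 is flat, at its stop. Hinge along the scale's y, 28 mm in front of the foot's centre, 12 mm above the table, 34 mm from the tab's press point. Stiff: takes 3 to 5 N on the tab and stays where it is left. When flat, its toe stands under the ear and keeps it from sinking
- shim_bl (a joint): back left shim lever, rad: starts at 0 to 0.1 (tab slanting up), 0.7 is flat, at its stop. Hinge along the scale's y, 28 mm in front of the foot's centre, 12 mm above the table, 34 mm from the tab's press point. Stiff: takes 3 to 5 N on the tab and stays where it is left. When flat, its toe stands under the ear and keeps it from sinking
- shim_fl (a joint): front left shim lever, rad: starts at 0 to 0.1 (tab slanting up), 0.7 is flat, at its stop. Hinge along the scale's y, 28 mm in front of the foot's centre, 12 mm above the table, 34 mm from the tab's press point. Stiff: takes 3 to 5 N on the tab and stays where it is left. When flat, its toe stands under the ear and keeps it from sinking
- pill_jar: amber pill jar, 36 mm across, 50 mm high, on the scale's pan; origin at the centre of its underside. Leave alone
- cream_jar: white jar, 40 mm across, 45 mm high, on the grey tray in front of the scale; origin at the centre of its underside. Leave alone
- stapler: black stapler, 130 x 34 x 45 mm, right of the scale; origin at the centre of its underside. Leave alone
- smartphone: smartphone lying flat, 150 x 72 x 9 mm, right of the scale; origin at the centre of its underside. Leave alone
- highlighter: highlighter pen lying left of the scale, 110 mm long; origin at the centre of its underside. Leave alone
- gel_bottle: hand-gel bottle, 54 mm across, 130 mm high, left of the scale; origin at the centre of its underside. Leave alone
- mouse: computer mouse, 66 mm across, 36 mm high, left of the scale; origin at the centre of its underside. Leave alone

How it is judged:
By the outcome, as a careful person would: the job done as asked, in the order asked, and still so for the second after the job is handed in, with the robot touching nothing.
It also fails if it takes over 72 s, if anything falls off the work surface, if the arm or the gripper's body presses on something with over 40 N, if the wrist force passes 120 N, or if a joint passes its speed limit or range.

## Robot

A 6-joint arm with a two-finger parallel gripper is mounted at the origin on the work surface. World frame = base frame: x ahead of the robot, y to its left, z up, the work surface at z = 0. Lengths are in m, angles in degrees, forces in N, time in s.
With the tool pointing down it reaches from about 0.375 to 0.9 m from the base axis. Payload 3.1 kg.
Tool frame: the origin (TCP) lies at the very end of the fingers, on their centre line; the grasp point (between the pads) lies bot.grip_point_offset behind it (bot.grip_point_offset is the distance from the TCP to the grasp point, in m); z points along the fingers, y is the line along which they close (so a half turn about z gives the same grasp; the last joint's range is limited). The gripper opens to 87 mm and grips with 3 to 60 N. Pads are 19 mm wide; open, the fingers measure 117 mm over their backs; the gripper's body (75 mm by 190 mm) begins 51 mm behind the grasp point.
Start: joints at [-77.378, 30.224, 82.088, -0, 67.689, -10.227], TCP at [0.243, -0.576, 0.202] pointing down, gripper open.
Joint ranges: [-176.69, 176.69], [-43.24, 126.21], [12.49, 139.97], [-82, 262], [0, 151.66], [-163.58, 163.58]. Speed limits (degrees/s): [159.86, 159.86, 180, 180, 180, 180].

## Interface

Orientations are given as a 3x3 rotation matrix whose columns are the frame's x, y, z axes.
In Python, from rig import bot, viewer, ticket gives the robot as it stands.
- The arm moves only by the tool servo_tool, never from a script. Its argument "targets" is a list of rows, each an object with "offset": the shift along the tool's x, y, z in m, a list of three; "dr": the turn, a rotation vector about the tool's x, y, z in degrees, a list of three. In form: [{"offset": [x, y, z], "dr": [ax, ay, az]}, ...]. A call has 1 to 20 rows; each row is the pose to reach, as a shift and turn from the pose commanded when the call began, along the tool's axes at that moment; what a row does not reach only later rows make up. A row lasts 1/12 s, in which the tool goes at most 41.7 mm and 7.16 degrees, less where a joint would pass 70% of its speed; a pose out of reach is approached as far as the arm can. A call with a gripper value outside its range is refused whole. "gripper" is the gripper command: -1 is fully open, 1 is shut, values between are in proportion, set as the call begins (left out, the last holds). The fingers move at their own pace and stop on an object; the grip force is fixed at half the most. Time passes only in rows, so rows that repeat a pose let the fingers close. It gives the time, the measured TCP pose, the force, the opening and the grip force at its end, in the units of the state.
- bot.read_state(): the state, without advancing time (a new reading comes with each control period).
- viewer.capture(name): name is "scene" or "top" or "wrist"; returns a dict with "color" (480x640x3 uint8, red, green, blue), "camera_matrix" (3x3 intrinsics, pixels), "R" (3x3) and "t" (3): a world point X has camera coordinates R X + t. Camera axes: x right, y down, z forward; pixel columns grow to the right and rows downward; lengths in m; the calibration is good to about 2 mm. A picture is of the moment at which its call begins. There is no depth.
- ticket.hand_in(): hands the job in; it is judged then, once.
The state is a dict: "time_s": time; "joint_positions": joint angles; "qvel": joint speeds; "tau": joint torques, N m; "position": TCP position; "tcp_rot": TCP orientation; "force": force on the tool from outside, world axes, zero at the start; "moment": the same for the moment, N m; "opening": opening from 0.0 (shut) to 1.0 (fully open); "grasp_force": force on a finger pad.
Only numpy, scipy, OpenCV 4.12 (cv2) and the standard library are available. Lean on these libraries where they do the work, as an engineer would, in place of code of your own. Each camera call takes 0.05 s, during which the arm holds its last target. There are 200 camera calls.

## Working session

There is one attempt and no reset: what is moved stays moved. The work goes in short steps, Python scripts to look and compute and a tool call to move; the robot and the scene stay as the last step left them, time stands still between calls to the robot, and variables do not carry over. Pictures are saved under pics/ and viewed, at most 10 in all, crops included, and the job is handed in when it is done.

Besides the shell and the picture viewer there is one more tool, called after "Call:" in YAML: its name, and indented under it one key for each argument. servo_tool: Moves the arm, as the interface text tells. Its arguments: {"type":"object","properties":{"targets":{"type":"array"},"gripper":{"type":"number"}},"required":["targets"]}

```bash
mkdir -p pics; cat > h.py <<'E'
import numpy as np, cv2
from rig import bot, viewer, ticket
def snap(n,f):
    c=viewer.capture(n); cv2.imwrite(f'pics/{f}.png',c['color'][:,:,::-1]); np.savez(f'pics/{f}.npz',**c); return c
def ray(c,u,v,z):
    K,R,t=c['camera_matrix'],c['R'],c['t']
    d=R.T@np.linalg.inv(K)@np.array([u,v,1.]); o=-R.T@t
    return o+d*(z-o[2])/d[2]
E
python3 - <<'E'
from h import *
snap('top','top');snap('scene','scene')
s=bot.read_state();print(s['time_s'],s['position'],s['tcp_rot'],s['force'],bot.grip_point_offset)
E
```

```text
0.1 [ 0.24255556 -0.57524331  0.20155316] [[ 9.21543249e-01  3.88275481e-01 -4.37737014e-04]
 [ 3.88275566e-01 -9.21541249e-01  1.95220830e-03]
 [ 3.54601904e-04 -1.96900697e-03 -9.99997999e-01]] [-0.14107665  0.01353541 -0.62436343] 0.0187
```

View pics/top.png

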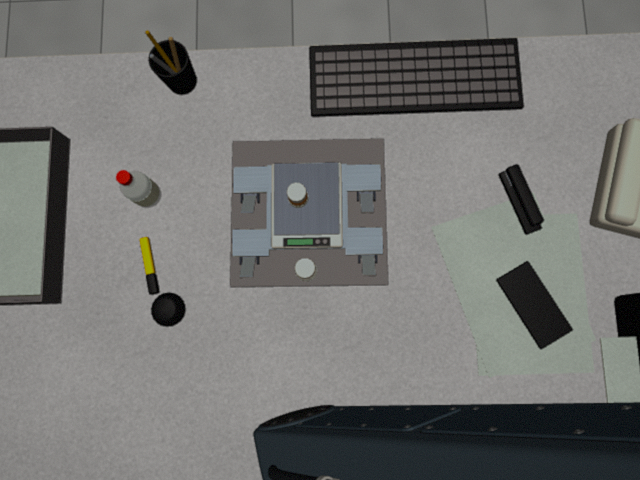

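View pics/scene.png

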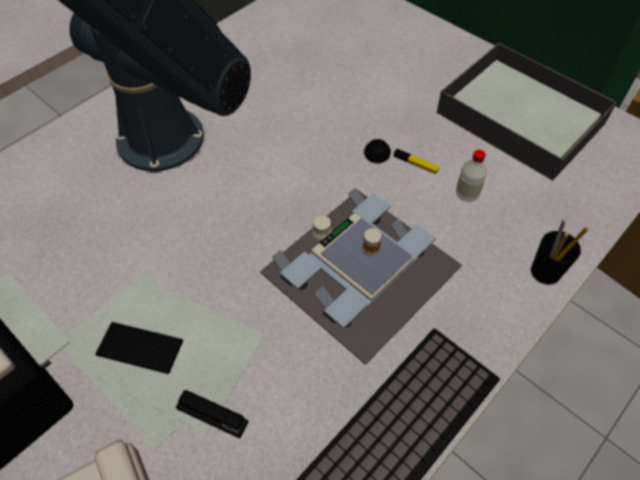

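The top view shows the scale at about (307,205), front towards the robot (image bottom). The pale blue ears are near (251,180), (363,178), (250,242) and (363,242), with their tabs pointing down in the image. The pill jar is at (297,192) and the cream jar at (305,268).

```bash
python3 - <<'E'
from h import *
c=np.load('pics/top.npz'); im=c['color'].astype(int)
r,g,b=im[:,:,0],im[:,:,1],im[:,:,2]
for n,p in dict(ear=(180,250),tab=(205,250),pan=(220,300),mat=(270,350)).items(): print(n,im[p])
e=im[180,250]
m=(np.abs(im-e).max(2)<22).astype(np.uint8); m[:, :220]=0;m[:,400:]=0;m[:140]=0;m[290:]=0
m=cv2.morphologyEx(m,cv2.MORPH_OPEN,np.ones((5,5)))
m[:,272:344]=0
cs,_=cv2.findContours(m,0,1)
for k in cs:
    if cv2.contourArea(k)<150: continue
    bx=cv2.minAreaRect(k); print(cv2.contourArea(k),bx,cv2.boundingRect(k))
    print(np.round([ray(c,*q,.048)[:2] for q in cv2.boxPoints(bx)],4).tolist(), ray(c,*bx[0],.048))
print('cam',-c['R'].T@c['t'])
big=cv2.resize(c['color'][130:295,220:400,::-1],None,fx=4,fy=3.6,interpolation=cv2.INTER_CUBIC)
cv2.imwrite('pics/crop.png',big[:, :, :])
E
```

```text
ear [124 135 141]
tab [ 96 100  99]
pan [ 95 100 106]
mat [99 93 90]
1010.0 ((252.0, 232.0), (46.0, 38.0), 90.0) (233, 209, 39, 47)
[[0.5975, 0.1887], [0.5952, 0.1177], [0.5088, 0.1186], [0.511, 0.1885]] [0.55279518 0.15335105 0.048     ]
1016.5 ((363.0, 228.5), (51.0, 38.0), 90.0) (344, 203, 39, 52)
[[0.6021, -0.0182], [0.5997, -0.0885], [0.5044, -0.0842], [0.5066, -0.015]] [ 0.55280763 -0.05149235  0.048     ]
909.5 ((252.5, 179.0), (26.0, 37.0), 90.0) (234, 166, 38, 27)
[[0.6807, 0.1869], [0.6782, 0.1169], [0.6277, 0.1174], [0.6301, 0.1869]] [0.65407181 0.15198654 0.048     ]
889.5 ((362.0, 180.0), (32.0, 36.0), 90.0) (344, 164, 37, 33)
[[0.6773, -0.0207], [0.6749, -0.0881], [0.6132, -0.0854], [0.6154, -0.0186]] [ 0.64501476 -0.05322292  0.048     ]
cam [ 0.3660339  -0.00166717  1.02724374]
```

View pics/crop.png

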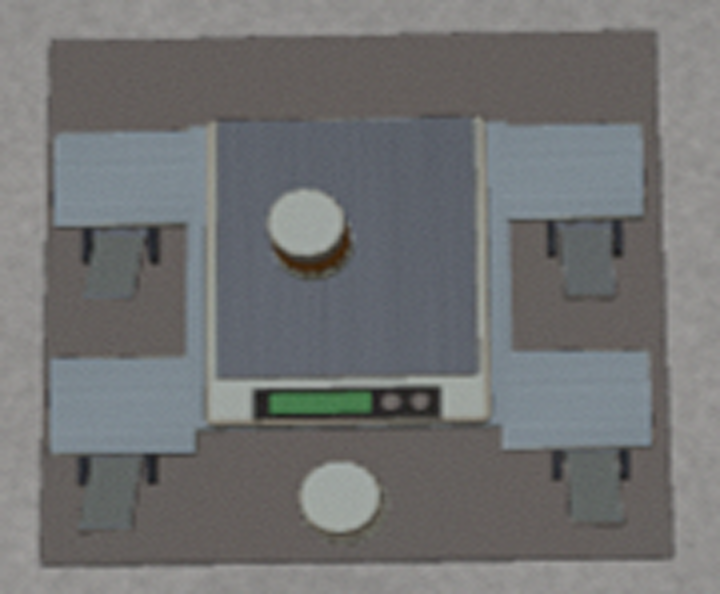

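The enlarged crop shows all four ears with clean outer corners: BL (54,134)/(54,225), FL (50,357)/(51,453), BR (642,125)/(643,214), FR (650,350)/(652,444). The four tabs all stick out below their ears.

```bash
cat > fit.py <<'E'
from h import *
c=np.load('pics/top.npz')
px=np.array([(54,134),(54,225),(50,357),(51,453),(642,125),(643,214),(650,350),(652,444)],float)
mod=np.array([(78,142),(28,142),(-42,142),(-92,142),(78,-142),(28,-142),(-42,-142),(-92,-142)])/1000.
w=np.array([ray(c,220+(u+.5)/4-.5,130+(v+.5)/3.6-.5,.048)[:2] for u,v in px])
a=mod-mod.mean(0); q=w-w.mean(0)
S=a.T@q; th=np.arctan2(S[0,1]-S[1,0],S[0,0]+S[1,1]); Rm=np.array([[np.cos(th),-np.sin(th)],[np.sin(th),np.cos(th)]])
t=w.mean(0)-Rm@mod.mean(0)
P={}
for n,x,y in [('fr',-60,-112),('br',60,-112),('bl',60,112),('fl',-60,112)]:
    P['ear_'+n]=Rm@[x/1e3,y/1e3]+t; P['tab_'+n]=Rm@[x/1e3-.062+.004,y/1e3]+t
E
cat > go.py <<'E'
from fit import *
import sys
from scipy.spatial.transform import Rotation as Ro
def plan(name,z):
    s=bot.read_state(); T=s['tcp_rot']; p=s['position']
    d=T.T@(np.r_[P[name],z]-p)
    # desired tool y along +/- scale x
    X=np.r_[Rm[:,0],0]; best=None
    for sg in (1,-1):
        yy=sg*X; zz=np.array([0,0,-1.]); D=np.c_[np.cross(yy,zz),yy,zz]
        rv=Ro.from_matrix(T.T@D).as_rotvec(degrees=True)
        print(name,'offset mm',np.round(d*1e3,1),'dr',np.round(rv,1), 'F',np.round(s['force'],1),'t',s['time_s'], 'q6', s['joint_positions'][5])
if len(sys.argv)>2: plan(sys.argv[1],float(sys.argv[2]))
E
python3 - <<'E'
from fit import *
print('th',np.degrees(th),'t',t); print(np.round((w-(mod@Rm.T+t))*1e3,1))
for k in P: print(k,P[k].round(4))
E
python3 go.py ear_fr .11
```

```text
th -0.8677810098551564 t [0.59957404 0.05113923]
[[-0.6 -3.3]
 [ 0.2 -4.2]
 [ 0.3 -3.5]
 [ 0.4 -4.8]
 [-1.3  3.7]
 [ 1.   4.6]
 [-0.7  3.5]
 [ 0.9  4. ]]
ear_fr [ 0.5379 -0.0599]
tab_fr [ 0.4799 -0.0591]
ear_br [ 0.6579 -0.0618]
tab_br [ 0.5999 -0.0609]
ear_bl [0.6613 0.1622]
tab_bl [0.6033 0.1631]
ear_fl [0.5413 0.164 ]
tab_fl [0.4833 0.1649]
ear_fr offset mm [ 472.2 -360.    92.4] dr [ -0.1  -0.1 -66.3] F [-0.1  0.  -0.6] t 0.1 q6 -10.225912319911567
ear_fr offset mm [ 472.2 -360.    92.4] dr [-1.000e-01  1.000e-01  1.137e+02] F [-0.1  0.  -0.6] t 0.1 q6 -10.225912319911567
```

Call:
servo_tool:
  targets:
    - {"offset": [0.01, -0.008, 0], "dr": [0, 0, -1]}
    - {"offset": [0.03, -0.023, 0], "dr": [0, 0, -4]}
    - {"offset": [0.06, -0.046, 0], "dr": [0, 0, -8]}
    - {"offset": [0.09, -0.069, 0], "dr": [0, 0, -13]}
    - {"offset": [0.12, -0.092, 0], "dr": [0, 0, -17]}
    - {"offset": [0.15, -0.115, 0], "dr": [0, 0, -21]}
    - {"offset": [0.18, -0.138, 0.01], "dr": [0, 0, -25]}
    - {"offset": [0.21, -0.161, 0.02], "dr": [0, 0, -30]}
    - {"offset": [0.24, -0.184, 0.03], "dr": [0, 0, -34]}
    - {"offset": [0.27, -0.207, 0.04], "dr": [0, 0, -38]}
    - {"offset": [0.3, -0.23, 0.05], "dr": [0, 0, -42]}
    - {"offset": [0.33, -0.253, 0.06], "dr": [0, 0, -46]}
    - {"offset": [0.36, -0.276, 0.07], "dr": [0, 0, -51]}
    - {"offset": [0.39, -0.298, 0.08], "dr": [0, 0, -55]}
    - {"offset": [0.42, -0.32, 0.09], "dr": [0, 0, -59]}
    - {"offset": [0.445, -0.34, 0.092], "dr": [0, 0, -63]}
    - {"offset": [0.463, -0.353, 0.092], "dr": [0, 0, -66]}
    - {"offset": [0.472, -0.36, 0.092], "dr": [0, 0, -66.3]}
    - {"offset": [0.472, -0.36, 0.092], "dr": [0, 0, -66.3]}
    - {"offset": [0.472, -0.36, 0.092], "dr": [0, 0, -66.3]}
  gripper: 1

```text
time_s: 1.77
position: [0.5374, -0.0606, 0.1105]
tcp_rot: [[0.014, 1.0, -0.001], [1.0, -0.014, -0.0], [-0.0, -0.001, -1.0]]
force: [-0.4, -0.2, -0.4]
opening: 0.003
grasp_force: 0.0
```

```bash
python3 go.py ear_fr .048; python3 -c "
from h import *
s=bot.read_state();print(s['tcp_rot'],s['opening'])
snap('wrist','w1')"
```

```text
ear_fr offset mm [ 0.7  0.5 62.5] dr [-0.   0.   0.1] F [-0.4 -0.2 -0.4] t 1.7667 q6 -17.428643581828116
ear_fr offset mm [ 0.7  0.5 62.5] dr [-0.000e+00 -1.000e-01 -1.799e+02] F [-0.4 -0.2 -0.4] t 1.7667 q6 -17.428643581828116
[[ 1.41302305e-02  9.99899972e-01 -6.19139387e-04]
 [ 9.99900103e-01 -1.41304422e-02 -3.38830815e-04]
 [-3.47545636e-04 -6.14289780e-04 -9.99999751e-01]] 0.0027159392631746528
```

View pics/w1.png

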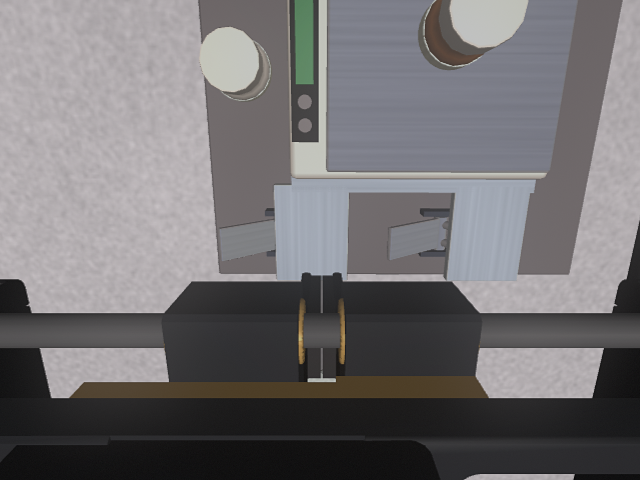

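The wrist view shows the front right ear between columns 275 and 349, with its outer edge at row 278, and the back right ear at columns 447–525. The fingertips are near (322,277), above the ear's outer part in perspective.

```bash
python3 - <<'E'
from fit import *
c=np.load('pics/w1.npz')
for n,u,v,m in [('FRfront-out',278,280,(-92,-138)),('FRback-out',347,278,(-42,-138)),('BRfront-out',446,280,(28,-138)),('BRback-out',517,279,(78,-138))]:
    print(n,ray(c,u,v,.048)[:2].round(4),(Rm@(np.array(m)/1e3)+t).round(4))
s=bot.read_state()
K=c['camera_matrix'];q=K@(c['R']@s['position']+c['t']);print('tcp px',q[:2]/q[2])
E
```

```text
FRfront-out [ 0.5062 -0.087 ] [ 0.5055 -0.0855]
FRback-out [ 0.5552 -0.0862] [ 0.5555 -0.0862]
BRfront-out [ 0.6256 -0.0887] [ 0.6255 -0.0873]
BRback-out [ 0.676  -0.0887] [ 0.6755 -0.088 ]
tcp px [320.91547716 279.44105759]
```

Call:
servo_tool:
  targets:
    - {"offset": [0.0005, 0.0005, 0.01]}
    - {"offset": [0.0005, 0.0005, 0.03]}
    - {"offset": [0.0005, 0.0005, 0.045]}
    - {"offset": [0.0005, 0.0005, 0.055]}
    - {"offset": [0.0005, 0.0005, 0.059]}
    - {"offset": [0.0005, 0.0005, 0.061]}
    - {"offset": [0.0005, 0.0005, 0.062]}
    - {"offset": [0.0005, 0.0005, 0.063]}
    - {"offset": [0.0005, 0.0005, 0.0635]}
    - {"offset": [0.0005, 0.0005, 0.064]}
    - {"offset": [0.0005, 0.0005, 0.064]}

```text
$.targets[0]: bad value
```

Call:
servo_tool:
  targets:
    - {"offset": [0, 0, 0.01], "dr": [0, 0, 0]}
    - {"offset": [0, 0, 0.03], "dr": [0, 0, 0]}
    - {"offset": [0, 0, 0.045], "dr": [0, 0, 0]}
    - {"offset": [0, 0, 0.055], "dr": [0, 0, 0]}
    - {"offset": [0, 0, 0.059], "dr": [0, 0, 0]}
    - {"offset": [0, 0, 0.061], "dr": [0, 0, 0]}
    - {"offset": [0, 0, 0.062], "dr": [0, 0, 0]}
    - {"offset": [0, 0, 0.063], "dr": [0, 0, 0]}
    - {"offset": [0, 0, 0.0635], "dr": [0, 0, 0]}
    - {"offset": [0, 0, 0.064], "dr": [0, 0, 0]}
    - {"offset": [0, 0, 0.064], "dr": [0, 0, 0]}

```text
time_s: 2.73
position: [0.5382, -0.0609, 0.0469]
tcp_rot: [[0.015, 1.0, 0.001], [1.0, -0.015, -0.0], [-0.0, 0.001, -1.0]]
force: [-0.1, -0.5, 1.0]
opening: 0.004
grasp_force: 0.0
```

Call:
servo_tool:
  targets:
    - {"offset": [0, 0, 0.0005], "dr": [0, 0, 0]}
    - {"offset": [0, 0, 0.001], "dr": [0, 0, 0]}
    - {"offset": [0, 0, 0.0015], "dr": [0, 0, 0]}
    - {"offset": [0, 0, 0.0015], "dr": [0, 0, 0]}

```text
time_s: 3.07
position: [0.5379, -0.0608, 0.0449]
tcp_rot: [[0.015, 1.0, -0.0], [1.0, -0.015, 0.0], [0.0, -0.0, -1.0]]
force: [0.9, -0.2, -0.9]
opening: 0.004
grasp_force: 0.0
```

Call:
servo_tool:
  targets:
    - {"offset": [0, 0, 0.0005], "dr": [0, 0, 0]}
    - {"offset": [0, 0, 0.001], "dr": [0, 0, 0]}
    - {"offset": [0, 0, 0.001], "dr": [0, 0, 0]}

```text
time_s: 3.32
position: [0.5378, -0.0609, 0.0438]
tcp_rot: [[0.015, 1.0, -0.0], [1.0, -0.015, 0.0], [0.0, -0.0, -1.0]]
force: [0.5, 0.7, 0.4]
opening: 0.005
grasp_force: 0.0
```

```bash
python3 - <<'E'
from h import *
s=bot.read_state();print(s['force'],s['position'],s['tau'])
c=snap('wrist','w2');s=snap('scene','s2')
im=c['color'][150:420,180:560,::-1]; i2=s['color'][180:340,240:460,::-1]
o=np.zeros((590,760,3),np.uint8); o[:270,:380]=im; o[270:590,:440]=cv2.resize(i2,None,fx=2,fy=2)
cv2.imwrite('pics/c2.png',o)
E
```

```text
[0.47139039 0.68602105 0.41767142] [ 0.53781875 -0.0608617   0.04383026] [-1.28306659e-03 -4.13650203e+01 -9.47156399e+00  4.07661754e-02
  4.77970554e-02  1.61223466e-04]
```

View pics/c2.png

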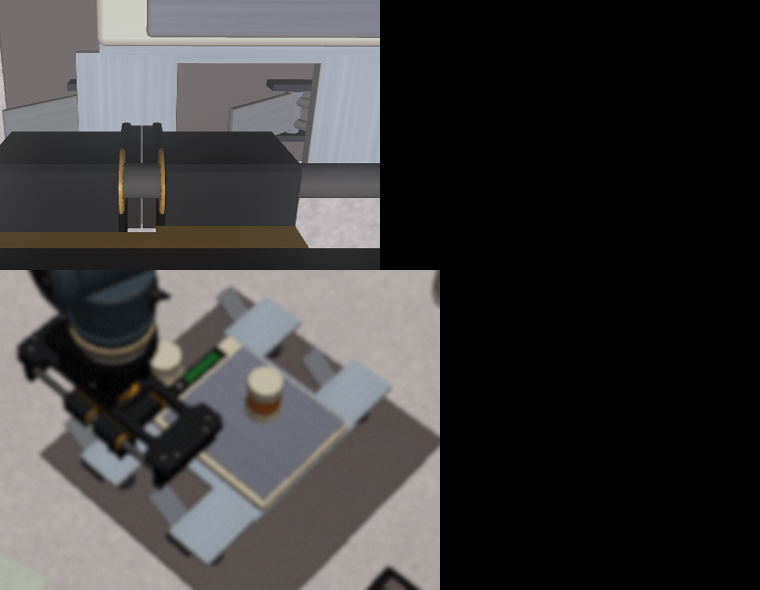

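The wrist crop shows the fingertips at the front right ear, around (140,125). The scene crop shows the gripper over that ear, and nothing has moved. There is no clear contact force yet, so I keep lowering.

Call:
servo_tool:
  targets:
    - {"offset": [0, 0, 0.0005], "dr": [0, 0, 0]}
    - {"offset": [0, 0, 0.001], "dr": [0, 0, 0]}
    - {"offset": [0, 0, 0.001], "dr": [0, 0, 0]}

```text
time_s: 3.67
position: [0.5378, -0.0609, 0.0429]
tcp_rot: [[0.015, 1.0, -0.0], [1.0, -0.015, 0.0], [0.0, -0.0, -1.0]]
force: [-0.2, -0.2, -0.6]
opening: 0.009
grasp_force: 0.0
```

Call:
servo_tool:
  targets:
    - {"offset": [0, 0, 0.0005], "dr": [0, 0, 0]}
    - {"offset": [0, 0, 0.001], "dr": [0, 0, 0]}
    - {"offset": [0, 0, 0.001], "dr": [0, 0, 0]}

```text
time_s: 3.92
position: [0.5378, -0.0609, 0.0419]
tcp_rot: [[0.015, 1.0, -0.0], [1.0, -0.015, 0.0], [0.0, -0.0, -1.0]]
force: [0.1, -0.6, -1.4]
opening: 0.006
grasp_force: 0.0
```

Call:
servo_tool:
  targets:
    - {"offset": [0, 0, 0.0005], "dr": [0, 0, 0]}
    - {"offset": [0, 0, 0.001], "dr": [0, 0, 0]}
    - {"offset": [0, 0, 0.001], "dr": [0, 0, 0]}

```text
time_s: 4.17
position: [0.5378, -0.0609, 0.0409]
tcp_rot: [[0.015, 1.0, -0.0], [1.0, -0.015, 0.0], [0.0, -0.0, -1.0]]
force: [-0.1, -0.2, 0.2]
opening: 0.006
grasp_force: 0.0
```

Call:
servo_tool:
  targets:
    - {"offset": [0, 0, 0.0005], "dr": [0, 0, 0]}
    - {"offset": [0, 0, 0.001], "dr": [0, 0, 0]}
    - {"offset": [0, 0, 0.001], "dr": [0, 0, 0]}

```text
time_s: 4.42
position: [0.5378, -0.0609, 0.0398]
tcp_rot: [[0.015, 1.0, -0.0], [1.0, -0.015, 0.0], [0.0, -0.0, -1.0]]
force: [0.1, -0.1, 0.1]
opening: 0.001
grasp_force: 0.0
```

```bash
python3 - <<'E'
from h import *
c=snap('wrist','w3')
cv2.imwrite('pics/c3.png',cv2.resize(c['color'][220:340,220:480,::-1],None,fx=3,fy=3,interpolation=cv2.INTER_CUBIC))
E
```

```text
(no output)
```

View pics/c3.png

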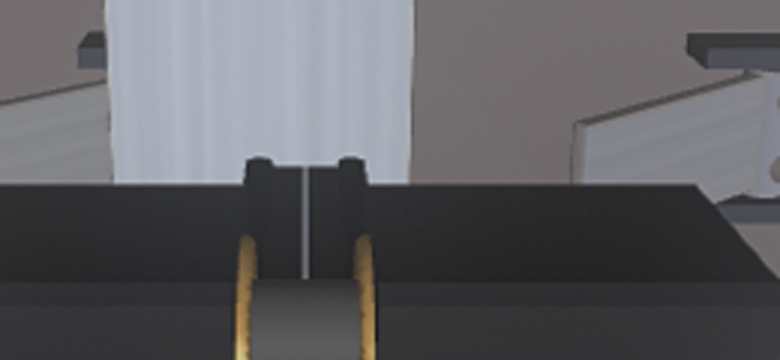

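The crop shows the fingertips at crop (305,165) against the ear, whose edges are at columns 112 and 410. The ear looks level, and the fingers may still be above it. I check the true ear height from its 50 mm width.

```bash
python3 - <<'E'
from fit import *
for f in ('w1','w3'):
    c=np.load(f'pics/{f}.npz')
    print(f,'cam',(-c['R'].T@c['t']).round(4),'f',c['camera_matrix'][0,0], 'axis',c['R'][2].round(3))
    g=c['color'].astype(int)
    for row in ((215,235,255,265) if f=='w1' else (200,225,250,268)):
        d=np.abs(np.diff(cv2.GaussianBlur(c['color'],(0,0),1)[row].astype(float).sum(1)))
        m=cv2.inRange(c['color'][row:row+1],(110,120,125),(230,230,240))[0]
        k=[x for x in range(230,390) if m[x] and g[row,x,2]>g[row,x,0]+4]
        a,b=min(k),max(k)
        print(row,a,b,[(z,round(1e3*np.linalg.norm(ray(c,b+.5,row,z)-ray(c,a-.5,row,z)),1)) for z in (.03,.04,.048,.056)])
c=np.load('pics/w3.npz');s=bot.read_state();q=c['R']@s['position']+c['t'];k=c['camera_matrix']@q;print(k/k[2],q)
for p in [(-92,-82),(-42,-82),(-42,-78),(28,-138)]:
    for z in (.036,.04,.044,.048):
        k=c['camera_matrix']@(c['R']@np.r_[Rm@(np.array(p)/1e3)+t,z]+c['t']); print(p,z,(k/k[2])[:2].round(1))
E
```

```text
w1 cam [0.5386 0.0138 0.2941] f 371.6389568796096 axis [-0.004 -0.271 -0.963]
215 275 347 [(0.03, np.float64(53.0)), (0.04, np.float64(51.0)), (0.048, np.float64(49.4)), (0.056, np.float64(47.8))]
235 254 347 [(0.03, np.float64(69.3)), (0.04, np.float64(66.7)), (0.048, np.float64(64.6)), (0.056, np.float64(62.5))]
255 237 346 [(0.03, np.float64(82.4)), (0.04, np.float64(79.2)), (0.048, np.float64(76.7)), (0.056, np.float64(74.2))]
265 277 346 [(0.03, np.float64(52.8)), (0.04, np.float64(50.8)), (0.048, np.float64(49.2)), (0.056, np.float64(47.6))]
w3 cam [0.539  0.0135 0.2235] f 371.6389568796096 axis [-0.004 -0.27  -0.963]
200 278 389 [(0.03, np.float64(58.9)), (0.04, np.float64(55.9)), (0.048, np.float64(53.5)), (0.056, np.float64(51.0))]
225 256 356 [(0.03, np.float64(54.1)), (0.04, np.float64(51.3)), (0.048, np.float64(49.1)), (0.056, np.float64(46.9))]
250 252 356 [(0.03, np.float64(57.4)), (0.04, np.float64(54.4)), (0.048, np.float64(52.0)), (0.056, np.float64(49.7))]
268 231 355 [(0.03, np.float64(69.2)), (0.04, np.float64(65.7)), (0.048, np.float64(62.8)), (0.056, np.float64(59.9))]
[321.32741721 278.14630441   1.        ] [2.12897481e-05 2.20176796e-02 1.96874055e-01]
(-92, -82) 0.036 [259.5 219.5]
(-92, -82) 0.04 [258.2 221.3]
(-92, -82) 0.044 [256.9 223.2]
(-92, -82) 0.048 [255.5 225.1]
(-42, -82) 0.036 [356.1 219.5]
(-42, -82) 0.04 [356.9 221.3]
(-42, -82) 0.044 [357.6 223.1]
(-42, -82) 0.048 [358.4 225.1]
(-42, -78) 0.036 [356.3 211.9]
(-42, -78) 0.04 [357.1 213.5]
(-42, -78) 0.044 [357.8 215.3]
(-42, -78) 0.048 [358.6 217. ]
(28, -138) 0.036 [479.1 317.3]
(28, -138) 0.04 [482.1 320.8]
(28, -138) 0.044 [485.2 324.5]
(28, -138) 0.048 [488.4 328.2]
```

Call:
servo_tool:
  targets:
    - {"offset": [0, 0, 0.0005], "dr": [0, 0, 0]}
    - {"offset": [0, 0, 0.001], "dr": [0, 0, 0]}
    - {"offset": [0, 0, 0.0015], "dr": [0, 0, 0]}

```text
time_s: 4.72
position: [0.5379, -0.0609, 0.0384]
tcp_rot: [[0.015, 1.0, 0.0], [1.0, -0.015, -0.0], [-0.0, 0.0, -1.0]]
force: [-0.4, 0.6, 1.0]
opening: 0.0
grasp_force: 0.0
```

Call:
servo_tool:
  targets:
    - {"offset": [0, 0, 0.0005], "dr": [0, 0, 0]}
    - {"offset": [0, 0, 0.001], "dr": [0, 0, 0]}
    - {"offset": [0, 0, 0.0015], "dr": [0, 0, 0]}

```text
time_s: 4.97
position: [0.5379, -0.0609, 0.0369]
tcp_rot: [[0.015, 1.0, 0.0], [1.0, -0.015, -0.0], [-0.0, 0.0, -1.0]]
force: [-0.3, -0.2, -0.4]
opening: 0.008
grasp_force: 0.0
```

```bash
python3 - <<'E'
from h import *
s=bot.read_state();print(s['joint_positions'],s['tau'])
a=np.load('pics/scene.npz');c=snap('scene','s3')
P=s['position']
for z in (0,.008):
  q=c['camera_matrix']@(c['R']@(P+[0,0,z])+c['t']);print(q[:2]/q[2])
o=np.hstack([x['color'][230:320,250:380,::-1] for x in (a,c)])
cv2.imwrite('pics/c4.png',cv2.resize(o,None,fx=3,fy=3,interpolation=cv2.INTER_CUBIC))
E
```

```text
[-1.82910327e+01  3.83239899e+01  1.01546591e+02 -1.21831576e-03
  4.01277842e+01 -1.74412713e+01] [-1.26601662e-04 -4.15729201e+01 -9.13312465e+00  3.98114207e-02
  6.73139258e-02 -2.46327353e-06]
[300.60343256 276.35678467]
[300.44297433 274.24883185]
```

View pics/c4.png

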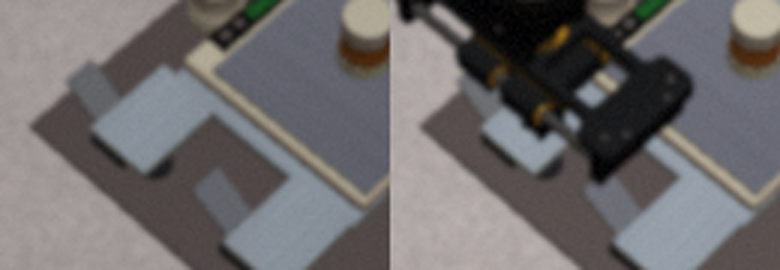

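The two scene crops (before and now) show the ear unmoved. The gripper's black parts hide the finger end near (545,120), while the reported TCP projects to (542,139) on bare ear. So the shut fingers end well above the reported TCP, perhaps by about 19 mm, and contact should come lower.

Call:
servo_tool:
  targets:
    - {"offset": [0, 0, 0.001], "dr": [0, 0, 0]}
    - {"offset": [0, 0, 0.002], "dr": [0, 0, 0]}
    - {"offset": [0, 0, 0.003], "dr": [0, 0, 0]}
    - {"offset": [0, 0, 0.003], "dr": [0, 0, 0]}

```text
time_s: 5.35
position: [0.5377, -0.0608, 0.0337]
tcp_rot: [[0.015, 1.0, -0.0], [1.0, -0.015, 0.0], [0.0, -0.0, -1.0]]
force: [0.3, 0.1, 0.1]
opening: 0.007
grasp_force: 0.0
```

Call:
servo_tool:
  targets:
    - {"offset": [0, 0, 0.0005], "dr": [0, 0, 0]}
    - {"offset": [0, 0, 0.001], "dr": [0, 0, 0]}
    - {"offset": [0, 0, 0.0015], "dr": [0, 0, 0]}
    - {"offset": [0, 0, 0.0015], "dr": [0, 0, 0]}

```text
time_s: 5.68
position: [0.5379, -0.0609, 0.0324]
tcp_rot: [[0.015, 1.0, -0.0], [1.0, -0.015, 0.0], [0.0, -0.0, -1.0]]
force: [0.6, 1.0, 0.3]
opening: 0.005
grasp_force: 0.0
```

Call:
servo_tool:
  targets:
    - {"offset": [0, 0, 0.0005], "dr": [0, 0, 0]}
    - {"offset": [0, 0, 0.001], "dr": [0, 0, 0]}
    - {"offset": [0, 0, 0.001], "dr": [0, 0, 0]}

```text
time_s: 5.93
position: [0.5378, -0.0609, 0.0314]
tcp_rot: [[0.015, 1.0, -0.0], [1.0, -0.015, 0.0], [0.0, -0.0, -1.0]]
force: [0.1, -0.2, -0.5]
opening: 0.005
grasp_force: 0.0
```

Call:
servo_tool:
  targets:
    - {"offset": [0, 0, 0.0005], "dr": [0, 0, 0]}
    - {"offset": [0, 0, 0.001], "dr": [0, 0, 0]}
    - {"offset": [0, 0, 0.0015], "dr": [0, 0, 0]}
    - {"offset": [0, 0, 0.0015], "dr": [0, 0, 0]}

```text
time_s: 6.27
position: [0.5378, -0.0609, 0.0298]
tcp_rot: [[0.015, 1.0, -0.0], [1.0, -0.015, 0.0], [0.0, -0.0, -1.0]]
force: [-0.5, -0.3, -0.3]
opening: 0.005
grasp_force: 0.0
```

Call:
servo_tool:
  targets:
    - {"offset": [0, 0, 0.0005], "dr": [0, 0, 0]}
    - {"offset": [0, 0, 0.001], "dr": [0, 0, 0]}
    - {"offset": [0, 0, 0.001], "dr": [0, 0, 0]}

```text
time_s: 6.52
position: [0.5378, -0.0609, 0.0289]
tcp_rot: [[0.015, 1.0, -0.0], [1.0, -0.015, 0.0], [0.0, -0.0, -1.0]]
force: [-0.5, 0.0, -0.0]
opening: 0.002
grasp_force: 0.0
```

Call:
servo_tool:
  targets:
    - {"offset": [0, 0, 0.0005], "dr": [0, 0, 0]}
    - {"offset": [0, 0, 0.001], "dr": [0, 0, 0]}
    - {"offset": [0, 0, 0.001], "dr": [0, 0, 0]}

```text
time_s: 6.77
position: [0.5379, -0.0609, 0.0287]
tcp_rot: [[0.015, 1.0, 0.0], [1.0, -0.015, -0.0], [-0.0, 0.0, -1.0]]
force: [-1.3, 0.1, 6.1]
opening: 0.002
grasp_force: 2.9
```

Contact comes at a reported z of 0.0288, so the finger ends are about 19 mm above the reported TCP. I press on.

Call:
servo_tool:
  targets:
    - {"offset": [0, 0, 0.0003], "dr": [0, 0, 0]}
    - {"offset": [0, 0, 0.0006], "dr": [0, 0, 0]}
    - {"offset": [0, 0, 0.0006], "dr": [0, 0, 0]}

```text
time_s: 7.02
position: [0.5379, -0.0609, 0.0286]
tcp_rot: [[0.015, 1.0, 0.0], [1.0, -0.015, -0.0], [-0.0, 0.0, -1.0]]
force: [-2.5, 0.2, 9.9]
opening: 0.004
grasp_force: 4.9
```

Front right is firm: 9.9 N with no sinking. Next is back right.

Call:
servo_tool:
  targets:
    - {"offset": [0, 0, -0.003], "dr": [0, 0, 0]}
    - {"offset": [0, 0, -0.012], "dr": [0, 0, 0]}
    - {"offset": [0, 0.02, -0.02], "dr": [0, 0, 0]}
    - {"offset": [0, 0.045, -0.02], "dr": [0, 0, 0]}
    - {"offset": [0, 0.075, -0.02], "dr": [0, 0, 0]}
    - {"offset": [0, 0.1, -0.02], "dr": [0, 0, 0]}
    - {"offset": [0, 0.115, -0.02], "dr": [0, 0, 0]}
    - {"offset": [0, 0.12, -0.018], "dr": [0, 0, 0]}
    - {"offset": [0, 0.12, -0.01], "dr": [0, 0, 0]}
    - {"offset": [0, 0.12, -0.006], "dr": [0, 0, 0]}
    - {"offset": [0, 0.12, -0.004], "dr": [0, 0, 0]}
    - {"offset": [0, 0.12, -0.003], "dr": [0, 0, 0]}
    - {"offset": [0, 0.12, -0.002], "dr": [0, 0, 0]}
    - {"offset": [0, 0.12, -0.0015], "dr": [0, 0, 0]}
    - {"offset": [0, 0.12, -0.001], "dr": [0, 0, 0]}
    - {"offset": [0, 0.12, -0.0005], "dr": [0, 0, 0]}
    - {"offset": [0, 0.12, 0], "dr": [0, 0, 0]}
    - {"offset": [0, 0.12, 0], "dr": [0, 0, 0]}

```text
time_s: 8.52
position: [0.657, -0.0626, 0.0287]
tcp_rot: [[0.015, 1.0, -0.001], [1.0, -0.015, -0.0], [-0.0, -0.001, -1.0]]
force: [-3.5, -1.0, 7.2]
opening: 0.001
grasp_force: 3.8
```

Call:
servo_tool:
  targets:
    - {"offset": [0, 0, 0.0004], "dr": [0, 0, 0]}
    - {"offset": [0, 0, 0.0008], "dr": [0, 0, 0]}
    - {"offset": [0, 0, 0.0008], "dr": [0, 0, 0]}

```text
time_s: 8.77
position: [0.657, -0.0626, 0.0287]
tcp_rot: [[0.015, 1.0, -0.001], [1.0, -0.015, -0.0], [-0.0, -0.001, -1.0]]
force: [-4.5, -0.2, 11.0]
opening: 0.002
grasp_force: 5.6
```

Back right is firm too. Next is back left, going high over the pill jar.

Call:
servo_tool:
  targets:
    - {"offset": [0, 0, -0.004], "dr": [0, 0, 0]}
    - {"offset": [0, 0, -0.02], "dr": [0, 0, 0]}
    - {"offset": [0, 0, -0.045], "dr": [0, 0, 0]}
    - {"offset": [0, 0, -0.075], "dr": [0, 0, 0]}
    - {"offset": [0.01, 0, -0.1], "dr": [0, 0, 0]}
    - {"offset": [0.03, 0, -0.11], "dr": [0, 0, 0]}
    - {"offset": [0.06, 0, -0.11], "dr": [0, 0, 0]}
    - {"offset": [0.09, 0, -0.11], "dr": [0, 0, 0]}
    - {"offset": [0.12, 0, -0.11], "dr": [0, 0, 0]}
    - {"offset": [0.15, 0, -0.11], "dr": [0, 0, 0]}
    - {"offset": [0.18, 0, -0.11], "dr": [0, 0, 0]}
    - {"offset": [0.205, 0, -0.11], "dr": [0, 0, 0]}
    - {"offset": [0.22, 0, -0.1], "dr": [0, 0, 0]}
    - {"offset": [0.224, 0, -0.08], "dr": [0, 0, 0]}
    - {"offset": [0.224, 0, -0.055], "dr": [0, 0, 0]}
    - {"offset": [0.224, 0, -0.035], "dr": [0, 0, 0]}
    - {"offset": [0.224, 0, -0.02], "dr": [0, 0, 0]}
    - {"offset": [0.224, 0, -0.01], "dr": [0, 0, 0]}
    - {"offset": [0.224, 0, -0.006], "dr": [0, 0, 0]}
    - {"offset": [0.224, 0, -0.006], "dr": [0, 0, 0]}

```text
time_s: 10.43
position: [0.6606, 0.1608, 0.0312]
tcp_rot: [[0.015, 1.0, -0.002], [1.0, -0.015, -0.0], [-0.0, -0.002, -1.0]]
force: [0.3, 0.1, -0.6]
opening: 0.007
grasp_force: 0.0
```

```bash
python3 go.py ear_bl .0288
```

```text
ear_bl offset mm [1.4 0.6 2.4] dr [-0.1  0.  -0. ] F [ 0.3  0.1 -0.6] t 10.4333 q6 5.171806190540327
ear_bl offset mm [1.4 0.6 2.4] dr [  0.    0.2 180. ] F [ 0.3  0.1 -0.6] t 10.4333 q6 5.171806190540327
```

Call:
servo_tool:
  targets:
    - {"offset": [0.001, 0, 0.001], "dr": [0, 0, 0]}
    - {"offset": [0.001, 0, 0.002], "dr": [0, 0, 0]}
    - {"offset": [0.001, 0, 0.003], "dr": [0, 0, 0]}
    - {"offset": [0.001, 0, 0.0035], "dr": [0, 0, 0]}
    - {"offset": [0.001, 0, 0.004], "dr": [0, 0, 0]}
    - {"offset": [0.001, 0, 0.0045], "dr": [0, 0, 0]}
    - {"offset": [0.001, 0, 0.005], "dr": [0, 0, 0]}
    - {"offset": [0.001, 0, 0.005], "dr": [0, 0, 0]}

```text
time_s: 11.1
position: [0.6615, 0.1624, 0.0287]
tcp_rot: [[0.015, 1.0, 0.001], [1.0, -0.015, 0.0], [0.0, 0.001, -1.0]]
force: [-1.6, -0.8, 5.4]
opening: 0.005
grasp_force: 2.5
```

Call:
servo_tool:
  targets:
    - {"offset": [0, 0, 0.0005], "dr": [0, 0, 0]}
    - {"offset": [0, 0, 0.001], "dr": [0, 0, 0]}
    - {"offset": [0, 0, 0.001], "dr": [0, 0, 0]}

```text
time_s: 11.35
position: [0.6615, 0.1623, 0.0287]
tcp_rot: [[0.015, 1.0, 0.001], [1.0, -0.015, -0.0], [-0.0, 0.001, -1.0]]
force: [-2.7, -0.4, 9.3]
opening: 0.007
grasp_force: 4.7
```

Back left is firm. Next is front left.

Call:
servo_tool:
  targets:
    - {"offset": [0, 0, -0.003], "dr": [0, 0, 0]}
    - {"offset": [0, 0, -0.012], "dr": [0, 0, 0]}
    - {"offset": [0, -0.02, -0.02], "dr": [0, 0, 0]}
    - {"offset": [0, -0.045, -0.02], "dr": [0, 0, 0]}
    - {"offset": [0, -0.075, -0.02], "dr": [0, 0, 0]}
    - {"offset": [0, -0.1, -0.02], "dr": [0, 0, 0]}
    - {"offset": [0, -0.115, -0.02], "dr": [0, 0, 0]}
    - {"offset": [0, -0.12, -0.018], "dr": [0, 0, 0]}
    - {"offset": [0, -0.12, -0.01], "dr": [0, 0, 0]}
    - {"offset": [0, -0.12, -0.006], "dr": [0, 0, 0]}
    - {"offset": [0, -0.12, -0.004], "dr": [0, 0, 0]}
    - {"offset": [0, -0.12, -0.003], "dr": [0, 0, 0]}
    - {"offset": [0, -0.12, -0.002], "dr": [0, 0, 0]}
    - {"offset": [0, -0.12, -0.0015], "dr": [0, 0, 0]}
    - {"offset": [0, -0.12, -0.001], "dr": [0, 0, 0]}
    - {"offset": [0, -0.12, -0.0005], "dr": [0, 0, 0]}
    - {"offset": [0, -0.12, 0], "dr": [0, 0, 0]}
    - {"offset": [0, -0.12, 0], "dr": [0, 0, 0]}

```text
time_s: 12.85
position: [0.5424, 0.164, 0.027]
tcp_rot: [[0.015, 1.0, 0.003], [1.0, -0.015, 0.0], [0.0, 0.003, -1.0]]
force: [1.4, -1.7, 4.2]
opening: 0.008
grasp_force: 2.1
```

It is sinking: z is 1.8 mm lower at 4 N. I continue to the stop.

Call:
servo_tool:
  targets:
    - {"offset": [0, 0, 0.0005], "dr": [0, 0, 0]}
    - {"offset": [0, 0, 0.001], "dr": [0, 0, 0]}
    - {"offset": [0, 0, 0.0015], "dr": [0, 0, 0]}
    - {"offset": [0, 0, 0.002], "dr": [0, 0, 0]}
    - {"offset": [0, 0, 0.0025], "dr": [0, 0, 0]}
    - {"offset": [0, 0, 0.003], "dr": [0, 0, 0]}
    - {"offset": [0, 0, 0.0035], "dr": [0, 0, 0]}
    - {"offset": [0, 0, 0.0035], "dr": [0, 0, 0]}

```text
time_s: 13.52
position: [0.5424, 0.1641, 0.0248]
tcp_rot: [[0.015, 1.0, 0.003], [1.0, -0.015, 0.0], [0.0, 0.003, -1.0]]
force: [0.3, -1.4, 15.4]
opening: 0.008
grasp_force: 7.3
```

It sank 4 mm and stopped at 15 N, so front left is the worn foot. Now its shim lever.

Call:
servo_tool:
  targets:
    - {"offset": [0, 0, -0.003], "dr": [0, 0, 0]}
    - {"offset": [0, 0, -0.012], "dr": [0, 0, 0]}
    - {"offset": [0, 0, -0.03], "dr": [0, 0, 0]}
    - {"offset": [0, -0.015, -0.035], "dr": [0, 0, 0]}
    - {"offset": [0, -0.04, -0.035], "dr": [0, 0, 0]}
    - {"offset": [0, -0.057, -0.035], "dr": [0, 0, 0]}
    - {"offset": [0, -0.062, -0.035], "dr": [0, 0, 0]}
    - {"offset": [0, -0.062, -0.028], "dr": [0, 0, 0]}
    - {"offset": [0, -0.062, -0.018], "dr": [0, 0, 0]}
    - {"offset": [0, -0.062, -0.01], "dr": [0, 0, 0]}
    - {"offset": [0, -0.062, -0.007], "dr": [0, 0, 0]}
    - {"offset": [0, -0.062, -0.004], "dr": [0, 0, 0]}
    - {"offset": [0, -0.062, -0.002], "dr": [0, 0, 0]}
    - {"offset": [0, -0.062, 0], "dr": [0, 0, 0]}
    - {"offset": [0, -0.062, 0.002], "dr": [0, 0, 0]}
    - {"offset": [0, -0.062, 0.004], "dr": [0, 0, 0]}
    - {"offset": [0, -0.062, 0.006], "dr": [0, 0, 0]}
    - {"offset": [0, -0.062, 0.006], "dr": [0, 0, 0]}

```text
time_s: 15.02
position: [0.4792, 0.165, 0.0168]
tcp_rot: [[0.015, 1.0, 0.0], [1.0, -0.015, 0.0], [0.0, 0.0, -1.0]]
force: [0.7, -0.7, 0.7]
opening: 0.007
grasp_force: 0.1
```

```bash
python3 - <<'E'
from h import *
c=snap('wrist','w4'); cv2.imwrite('pics/w4c.png',c['color'][140:420,100:600,::-1])
E
```

```text
(no output)
```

View pics/w4c.png

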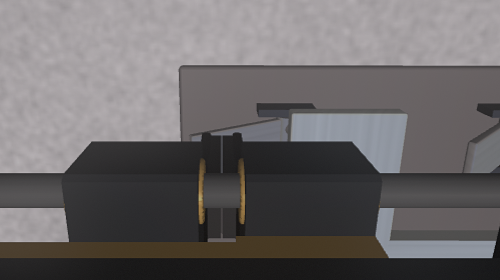

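The wrist crop shows the fingers at columns 203–242 over the front-left tab (columns 190–290), clear of the ear edge at column 290. Good; I press on.

Call:
servo_tool:
  targets:
    - {"offset": [0, 0, 0.001], "dr": [0, 0, 0]}
    - {"offset": [0, 0, 0.002], "dr": [0, 0, 0]}
    - {"offset": [0, 0, 0.003], "dr": [0, 0, 0]}
    - {"offset": [0, 0, 0.004], "dr": [0, 0, 0]}
    - {"offset": [0, 0, 0.005], "dr": [0, 0, 0]}
    - {"offset": [0, 0, 0.006], "dr": [0, 0, 0]}
    - {"offset": [0, 0, 0.007], "dr": [0, 0, 0]}
    - {"offset": [0, 0, 0.008], "dr": [0, 0, 0]}
    - {"offset": [0, 0, 0.008], "dr": [0, 0, 0]}

```text
time_s: 15.82
position: [0.4791, 0.165, 0.0088]
tcp_rot: [[0.015, 1.0, -0.0], [1.0, -0.015, -0.0], [-0.0, -0.0, -1.0]]
force: [-0.0, -0.1, 0.7]
opening: 0.006
grasp_force: 0.2
```

Call:
servo_tool:
  targets:
    - {"offset": [0, 0, 0.001], "dr": [0, 0, 0]}
    - {"offset": [0, 0, 0.002], "dr": [0, 0, 0]}
    - {"offset": [0, 0, 0.003], "dr": [0, 0, 0]}
    - {"offset": [0, 0, 0.004], "dr": [0, 0, 0]}
    - {"offset": [0, 0, 0.005], "dr": [0, 0, 0]}
    - {"offset": [0, 0, 0.006], "dr": [0, 0, 0]}
    - {"offset": [0, 0, 0.007], "dr": [0, 0, 0]}
    - {"offset": [0, 0, 0.008], "dr": [0, 0, 0]}
    - {"offset": [0, 0, 0.009], "dr": [0, 0, 0]}
    - {"offset": [0, 0, 0.01], "dr": [0, 0, 0]}

```text
time_s: 16.65
position: [0.4791, 0.165, -0.0011]
tcp_rot: [[0.015, 1.0, -0.0], [1.0, -0.015, -0.0], [-0.0, -0.0, -1.0]]
force: [-1.6, 0.2, 1.5]
opening: 0.004
grasp_force: 0.9
```

Call:
servo_tool:
  targets:
    - {"offset": [0, 0, 0.001], "dr": [0, 0, 0]}
    - {"offset": [0, 0, 0.002], "dr": [0, 0, 0]}
    - {"offset": [0, 0, 0.003], "dr": [0, 0, 0]}
    - {"offset": [0, 0, 0.004], "dr": [0, 0, 0]}
    - {"offset": [0, 0, 0.0045], "dr": [0, 0, 0]}
    - {"offset": [0, 0, 0.0045], "dr": [0, 0, 0]}

```text
time_s: 17.15
position: [0.4794, 0.165, -0.0056]
tcp_rot: [[0.015, 1.0, 0.0], [1.0, -0.015, 0.0], [0.0, 0.0, -1.0]]
force: [0.3, 0.1, -0.7]
opening: 0.007
grasp_force: 0.0
```

Call:
servo_tool:
  targets:
    - {"offset": [0, 0, 0.0005], "dr": [0, 0, 0]}
    - {"offset": [0, 0, 0.001], "dr": [0, 0, 0]}
    - {"offset": [0, 0, 0.001], "dr": [0, 0, 0]}

```text
time_s: 17.4
position: [0.4798, 0.165, -0.0059]
tcp_rot: [[0.015, 1.0, 0.001], [1.0, -0.015, 0.0], [0.0, 0.001, -1.0]]
force: [-1.7, -0.7, 6.0]
opening: 0.008
grasp_force: 2.8
```

Call:
servo_tool:
  targets:
    - {"offset": [0, 0, 0.0005], "dr": [0, 0, 0]}
    - {"offset": [0, 0, 0.001], "dr": [0, 0, 0]}
    - {"offset": [0, 0, 0.001], "dr": [0, 0, 0]}

```text
time_s: 17.65
position: [0.4798, 0.165, -0.0061]
tcp_rot: [[0.015, 1.0, 0.002], [1.0, -0.015, 0.0], [0.0, 0.002, -1.0]]
force: [-3.2, -0.2, 12.1]
opening: 0.009
grasp_force: 6.2
```

The lever hit its hard stop at 12 N with z -0.006, so it is flat. I press the same ear again.

Call:
servo_tool:
  targets:
    - {"offset": [0, 0, -0.004], "dr": [0, 0, 0]}
    - {"offset": [0, 0, -0.02], "dr": [0, 0, 0]}
    - {"offset": [0, 0, -0.045], "dr": [0, 0, 0]}
    - {"offset": [0, 0, -0.06], "dr": [0, 0, 0]}
    - {"offset": [0, 0.015, -0.062], "dr": [0, 0, 0]}
    - {"offset": [0, 0.04, -0.062], "dr": [0, 0, 0]}
    - {"offset": [0, 0.058, -0.06], "dr": [0, 0, 0]}
    - {"offset": [0, 0.062, -0.053], "dr": [0, 0, 0]}
    - {"offset": [0, 0.062, -0.045], "dr": [0, 0, 0]}
    - {"offset": [0, 0.062, -0.041], "dr": [0, 0, 0]}
    - {"offset": [0, 0.062, -0.039], "dr": [0, 0, 0]}
    - {"offset": [0, 0.062, -0.038], "dr": [0, 0, 0]}
    - {"offset": [0, 0.062, -0.037], "dr": [0, 0, 0]}
    - {"offset": [0, 0.062, -0.036], "dr": [0, 0, 0]}
    - {"offset": [0, 0.062, -0.0355], "dr": [0, 0, 0]}
    - {"offset": [0, 0.062, -0.035], "dr": [0, 0, 0]}
    - {"offset": [0, 0.062, -0.035], "dr": [0, 0, 0]}

```text
time_s: 19.07
position: [0.5405, 0.1642, 0.0282]
tcp_rot: [[0.015, 1.0, -0.001], [1.0, -0.015, 0.0], [-0.0, -0.001, -1.0]]
force: [-3.2, 0.5, 5.2]
opening: 0.007
grasp_force: 2.4
```

Call:
servo_tool:
  targets:
    - {"offset": [0, 0, 0.0005], "dr": [0, 0, 0]}
    - {"offset": [0, 0, 0.001], "dr": [0, 0, 0]}
    - {"offset": [0, 0, 0.0012], "dr": [0, 0, 0]}
    - {"offset": [0, 0, 0.0012], "dr": [0, 0, 0]}

```text
time_s: 19.4
position: [0.5405, 0.1642, 0.0279]
tcp_rot: [[0.015, 1.0, -0.001], [1.0, -0.015, -0.0], [-0.0, -0.001, -1.0]]
force: [-3.6, 0.2, 12.1]
opening: 0.009
grasp_force: 5.5
```

Firm at 12 N: z is 0.0279, against 0.0248 when it sank. I withdraw upwards and check with a picture.

Call:
servo_tool:
  targets:
    - {"offset": [0, 0, -0.004], "dr": [0, 0, 0]}
    - {"offset": [0, 0, -0.02], "dr": [0, 0, 0]}
    - {"offset": [0, 0, -0.045], "dr": [0, 0, 0]}
    - {"offset": [0, 0, -0.075], "dr": [0, 0, 0]}
    - {"offset": [0, -0.02, -0.1], "dr": [0, 0, 0]}
    - {"offset": [0, -0.05, -0.125], "dr": [0, 0, 0]}
    - {"offset": [0, -0.08, -0.15], "dr": [0, 0, 0]}
    - {"offset": [0, -0.1, -0.17], "dr": [0, 0, 0]}
    - {"offset": [0, -0.11, -0.18], "dr": [0, 0, 0]}
    - {"offset": [0, -0.11, -0.18], "dr": [0, 0, 0]}
    - {"offset": [0, -0.11, -0.18], "dr": [0, 0, 0]}

```text
time_s: 20.32
position: [0.4319, 0.1659, 0.2071]
tcp_rot: [[0.014, 1.0, 0.003], [1.0, -0.014, 0.0], [0.0, 0.003, -1.0]]
force: [0.8, -0.2, -0.5]
opening: 0.004
grasp_force: 0.0
```

```bash
python3 - <<'E'
from h import *
c=snap('scene','s5');a=np.load('pics/scene.npz')
o=np.vstack([cv2.resize(x['color'][180:335,250:470,::-1],None,fx=1.9,fy=1.9,interpolation=cv2.INTER_CUBIC) for x in (a,c)])
cv2.imwrite('pics/c5.png',o)
E
```

```text
(no output)
```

View pics/c5.png

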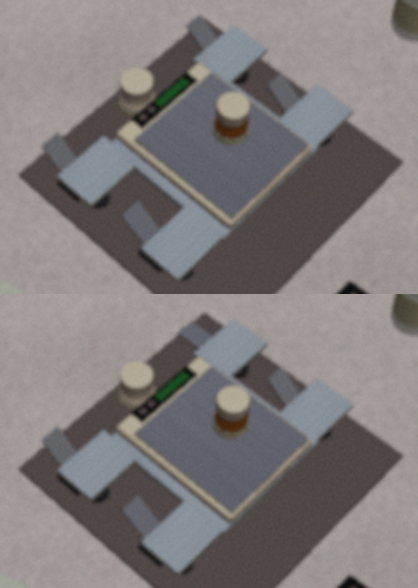

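Before (upper) and after (lower): only the front-left tab changed, now flat at about (195,335). The other three tabs are still up, and the scale and jars haven't moved.

```bash
python3 -c "
from rig import ticket; print(ticket.hand_in())"
```

```text
the job is handed in; nothing more can be done
None
```

The front-left foot was the worn one: its ear sank 4 mm, and after I pressed its shim lever flat it held firm at 12 N. The other three levers are still up, nothing else was moved, and the job is handed in after about 20 s of robot time.

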